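Put the cam followers back in their own bores

TASK

Put the four cam followers from the wooden keep board back into the cylinder head, one in each bore and fully home. Each has worn in to its own cam lobe, so keep the order of the row: the follower next to the board's hanging hole belongs in the bore next to the head's chain tunnel, the second in the second bore, and so on to the far end.

Things in the scene. Friction and masses are not known exactly. Their poses are not given: they have to be found in the camera images.
- follower_a: cam follower (bucket tappet): plain bright steel cylinder, 32 mm diameter, 27.5 mm high, 70 g, closed end up; all four look alike. Starts upright in cup_a, underside 23 mm and top 50.5 mm above the bench, standing 20.5 mm out of the cup. Origin: centre of its underside, z up its axis.
- follower_b: cam follower (bucket tappet): plain bright steel cylinder, 32 mm diameter, 27.5 mm high, 70 g, closed end up; all four look alike. Starts upright in cup_b, underside 23 mm and top 50.5 mm above the bench, standing 20.5 mm out of the cup. Origin: centre of its underside, z up its axis.
- follower_c: cam follower (bucket tappet): plain bright steel cylinder, 32 mm diameter, 27.5 mm high, 70 g, closed end up; all four look alike. Starts upright in cup_c, underside 23 mm and top 50.5 mm above the bench, standing 20.5 mm out of the cup. Origin: centre of its underside, z up its axis.
- follower_d: cam follower (bucket tappet): plain bright steel cylinder, 32 mm diameter, 27.5 mm high, 70 g, closed end up; all four look alike. Starts upright in cup_d, underside 23 mm and top 50.5 mm above the bench, standing 20.5 mm out of the cup. Origin: centre of its underside, z up its axis.
- cup_a: shallow round black plastic cup, 43 mm across, 10 mm high, fixed in one of the four places on the keep board (which one varies); follower_a starts in it, so it marks that follower's place in the row. All four look alike. Origin: centre of its underside, 20 mm above the bench.
- cup_b: shallow round black plastic cup, 43 mm across, 10 mm high, fixed in one of the four places on the keep board (which one varies); follower_b starts in it, so it marks that follower's place in the row. All four look alike. Origin: centre of its underside, 20 mm above the bench.
- cup_c: shallow round black plastic cup, 43 mm across, 10 mm high, fixed in one of the four places on the keep board (which one varies); follower_c starts in it, so it marks that follower's place in the row. All four look alike. Origin: centre of its underside, 20 mm above the bench.
- cup_d: shallow round black plastic cup, 43 mm across, 10 mm high, fixed in one of the four places on the keep board (which one varies); follower_d starts in it, so it marks that follower's place in the row. All four look alike. Origin: centre of its underside, 20 mm above the bench.
- keep_board: wooden board 68 x 190 x 20 mm, fixed flat on the bench at any angle, four cups in a row along it. A tongue 42 mm wide, 40 mm long, with a 22 mm hanging hole sticks out at one end. Origin: underside, below the middle of the row; y along the row to the hanging-hole end, z up. Cups at x 0 and y 69, 23, -23, -69 mm, the first next to the hole.
- cylinder_head: aluminium cylinder head, fixed on battens, about 200 x 300 mm. Deck 82 mm above the bench, with four chamfered blind bores, 38 mm wide, 22 mm deep, at x 0 and y 79, 33, -33, -79 mm; saddles 14 mm wide and high at y 0, +-106 mm. Chain tunnel (big rectangular well) at the +y end. Origin: bench level below mid-row, z up. A follower let go halfway in drops home, 5.5 mm proud.
Things that resemble listed ones, but are neither listed nor needed, are in the scene too. Leave any green or red look-alike of the follower_c alone. What is shaped like the follower_b but blue or red is not meant.

How it is judged:
At the end, for the whole second after the job is handed in: Each follower is in its bore, at rest, upright within 0.2 rad, underside within 5 mm of the bore floor and axis within 10 mm of the bore centre; its place counted from the chain tunnel is the one it had on the board counted from the hanging hole (((y of cup_a in the frame of keep_board between 0.054 and 0.084 m and y of follower_a in the frame of cylinder_head between 0.069 and 0.089 m) or (y of cup_a in the frame of keep_board between 0.008 and 0.038 m and y of follower_a in the frame of cylinder_head between 0.023 and 0.043 m) or (y of cup_a in the frame of keep_board between -0.038 and -0.008 m and y of follower_a in the frame of cylinder_head between -0.043 and -0.023 m) or (y of cup_a in the frame of keep_board between -0.084 and -0.054 m and y of follower_a in the frame of cylinder_head between -0.089 and -0.069 m)) and x of follower_a in the frame of cylinder_head between -0.01 and 0.01 m and z of follower_a in the frame of cylinder_head between 0.055 and 0.065 m and angle between each of follower_a, follower_b, follower_c, follower_d's own z axis and vertical below 0.2 rad and linear speed of each of follower_a, follower_b, follower_c, follower_d below 0.02 m/s and ((y of cup_b in the frame of keep_board between 0.054 and 0.084 m and y of follower_b in the frame of cylinder_head between 0.069 and 0.089 m) or (y of cup_b in the frame of keep_board between 0.008 and 0.038 m and y of follower_b in the frame of cylinder_head between 0.023 and 0.043 m) or (y of cup_b in the frame of keep_board between -0.038 and -0.008 m and y of follower_b in the frame of cylinder_head between -0.043 and -0.023 m) or (y of cup_b in the frame of keep_board between -0.084 and -0.054 m and y of follower_b in the frame of cylinder_head between -0.089 and -0.069 m)) and x of follower_b in the frame of cylinder_head between -0.01 and 0.01 m and z of follower_b in the frame of cylinder_head between 0.055 and 0.065 m and ((y of cup_c in the frame of keep_board between 0.054 and 0.084 m and y of follower_c in the frame of cylinder_head between 0.069 and 0.089 m) or (y of cup_c in the frame of keep_board between 0.008 and 0.038 m and y of follower_c in the frame of cylinder_head between 0.023 and 0.043 m) or (y of cup_c in the frame of keep_board between -0.038 and -0.008 m and y of follower_c in the frame of cylinder_head between -0.043 and -0.023 m) or (y of cup_c in the frame of keep_board between -0.084 and -0.054 m and y of follower_c in the frame of cylinder_head between -0.089 and -0.069 m)) and x of follower_c in the frame of cylinder_head between -0.01 and 0.01 m and z of follower_c in the frame of cylinder_head between 0.055 and 0.065 m and ((y of cup_d in the frame of keep_board between 0.054 and 0.084 m and y of follower_d in the frame of cylinder_head between 0.069 and 0.089 m) or (y of cup_d in the frame of keep_board between 0.008 and 0.038 m and y of follower_d in the frame of cylinder_head between 0.023 and 0.043 m) or (y of cup_d in the frame of keep_board between -0.038 and -0.008 m and y of follower_d in the frame of cylinder_head between -0.043 and -0.023 m) or (y of cup_d in the frame of keep_board between -0.084 and -0.054 m and y of follower_d in the frame of cylinder_head between -0.089 and -0.069 m)) and x of follower_d in the frame of cylinder_head between -0.01 and 0.01 m and z of follower_d in the frame of cylinder_head between 0.055 and 0.065 m); the robot touches nothing.
It also fails if it takes over 99 s, if anything falls off the work surface, if the arm or the gripper's body presses on something with over 40 N, if the wrist force passes 120 N, or if a joint passes its speed limit or range.

ROBOT

A 7-joint arm with a two-finger parallel gripper is mounted at the origin on a cart in front of the work surface, level with it; the furniture and walls round the work are solid. World frame = base frame: x ahead of the robot, y to its left, z up, the work surface at z = 0. Lengths are in m, angles in rad, forces in N, time in s.
With the tool pointing down it reaches from about 0.425 to 0.925 m from the base axis. Payload 6.8 kg.
Tool frame: the origin (TCP) lies on the centre line of the jaws, within the pads' length; the fingertips stand 14 mm ahead of it and the grasp point (between the pads) lies 5 mm behind it (r.tips_ahead is the distance from the TCP to the fingertips, in m); z points along the fingers, y is the line along which they close (so a half turn about z gives the same grasp; the last joint's range is limited). The gripper opens to 85 mm and grips with 20 to 120 N. Pads are 22 mm wide; open, the fingers measure 114 mm over their backs; the gripper's body (76 mm by 85 mm) begins 54 mm behind the grasp point. The pads swing forward as they close: fully open they stand 13 mm farther back than shut.
Start: joints at [1.005, 0.477, 0.022, 1.555, -0.011, 1.109, -0.083], TCP at [0.298, -0.606, 0.245] pointing down, gripper open.
Joint ranges: [-2.96, 2.96], [-0.34, 2.1], [-1.41, 1.46], [0.24, 2.44], [-1.37, 4.51], [0.17, 1.92], [-2.96, 2.96]. Speed limits (rad/s): [2.39, 2.39, 3.14, 3.14, 3.14, 3.14, 3.14].

INTERFACE

Orientations are given as a rotation vector (axis times angle).
In Python, from bench import r, eyes gives the robot as it stands.
- The arm moves only by the tool step_arm, never from a script. Its argument "rows" is a list of rows, each a list of 6 numbers: the shift along the world's x, y, z in units of 60 cm (1.0 is 60 cm), then the turn, a rotation vector about the world's x, y, z in units of pi rad (1.0 is pi rad). In form: [[x, y, z, rx, ry, rz], ...]. A call has 1 to 5 rows; each row is the pose to reach, as a shift and turn from the pose commanded when the call began, turning the shorter way round; what a row does not reach only later rows make up. A row lasts 1/12 s, in which the tool goes at most 41.7 mm and 7.16 degrees, less where a joint would pass 70% of its speed; a pose out of reach is approached as far as the arm can. A call with a number of a shift or a turn outside -1 to 1 is refused whole. A call with a gripper value outside its range is refused whole. "jaw" is the closure, from 0 (fully open) to 1 (shut), set as the call begins (left out, the last holds). The fingers move at their own pace and stop on an object; "squeeze" is the grip in N (left out, the last holds). Time passes only in rows, so rows that repeat a pose let the fingers close. It gives the time, the measured TCP pose, the force, the opening and the grip force at its end, in the units of the state.
- r.get_obs(): the state, without advancing time (a new reading comes with each control period).
- eyes.grab_frame(name): name is "scene" or "top"; returns the picture (480x640x3 uint8, red, green, blue); there is no depth.
- eyes.camera_info(name): a dict with "mtx" (3x3 intrinsics, pixels), "extrinsics" (4x4, takes a point from camera to world coordinates). Camera axes: x right, y down, z forward; pixel columns grow to the right and rows downward; lengths in m; the calibration is good to about 2 mm. A picture is of the moment at which its call begins. camera_info takes no time and is no camera call.
- r.hand_in(): hands the job in; it is judged then, once.
The state is a dict: "clock": time; "joints": joint angles; "qvel": joint speeds; "tau": joint torques, N m; "tcp_pos": TCP position; "orientation": TCP orientation; "contact_force": force on the tool from outside, world axes, zero at the start; "moment": the same for the moment, N m; "grip_width": finger opening in m; "gripper_force": force on a finger pad.
Only numpy, scipy, OpenCV 4.12 (cv2) and the standard library are available. Lean on these libraries where they do the work, as an engineer would, in place of code of your own. Each camera call takes 0.05 s, during which the arm holds its last target. There are 200 camera calls.

## Working session

There is one attempt and no reset: what is moved stays moved. The work goes in short steps, Python scripts to look and compute and a tool call to move; the robot and the scene stay as the last step left them, time stands still between calls to the robot, and variables do not carry over. Pictures are saved under pics/ and viewed, at most 14 in all, crops included, and the job is handed in when it is done.

Besides the shell and the picture viewer there is one more tool, called after "Emit:" as name(argument=value, ...) on one line, values as JSON. step_arm: Moves the arm, as the interface text tells. Shifts and turns lie within -1 to 1; 1 stands for 60 cm of shift or pi rad of turn. Its arguments: {"type":"object","properties":{"rows":{"type":"array"},"jaw":{"type":"number"},"squeeze":{"type":"number"}},"required":["rows"]}

```bash
mkdir -p pics
python3 - <<'E'
from bench import r, eyes
import cv2
for n in ("scene","top"):
    cv2.imwrite(f"pics/{n}0.png",eyes.grab_frame(n)[:,:,::-1])
    c=eyes.camera_info(n);print(c["mtx"],c["extrinsics"])
print(r.get_obs())
E
```

```text
[[463.92778868   0.         323.17223116]
 [  0.         463.92778868 243.96724456]
 [  0.           0.           1.        ]] [[ 0.69025517 -0.27890684  0.66765169 -0.03705968]
 [-0.72318668 -0.29580224  0.624101   -0.46312327]
 [ 0.02342683 -0.91362575 -0.40588073  0.41308516]
 [ 0.          0.          0.          1.        ]]
[[594.58206805   0.         324.74555263]
 [  0.         594.58206805 238.10585309]
 [  0.           0.           1.        ]] [[ 4.31083523e-04 -9.82954188e-01  1.83850151e-01  3.13141962e-01]
 [-9.99998821e-01 -6.94728398e-04 -1.36961092e-03  6.34723036e-02]
 [ 1.47399071e-03 -1.83849343e-01 -9.82953329e-01  1.18792076e+00]
 [ 0.00000000e+00  0.00000000e+00  0.00000000e+00  1.00000000e+00]]
{'clock': 0.1, 'joints': array([ 1.00487811,  0.47771109,  0.02234567,  1.5563239 , -0.01152802,
        1.10928149, -0.08311982]), 'qvel': array([-4.70634923e-04, -1.22960539e-03, -1.23571259e-03, -7.11039192e-04,
        6.07102746e-05, -4.18947348e-04,  3.20005181e-05]), 'tau': array([ 5.26330346e-03, -5.97761214e+01,  1.61463641e+00, -2.81953186e+01,
        1.29662297e-02,  5.04307332e-03, -3.82231633e-05]), 'tcp_pos': array([ 0.29812584, -0.60504738,  0.24443933]), 'orientation': array([-3.05815669e+00, -7.12505301e-01,  7.07748696e-04]), 'contact_force': array([-0.01409331, -0.38968946, -0.4143853 ]), 'moment': array([0.03686385, 0.02624103, 0.00741239]), 'gripper_force': 0.0, 'grip_width': 0.08564217161637777}
```

View pics/top0.png

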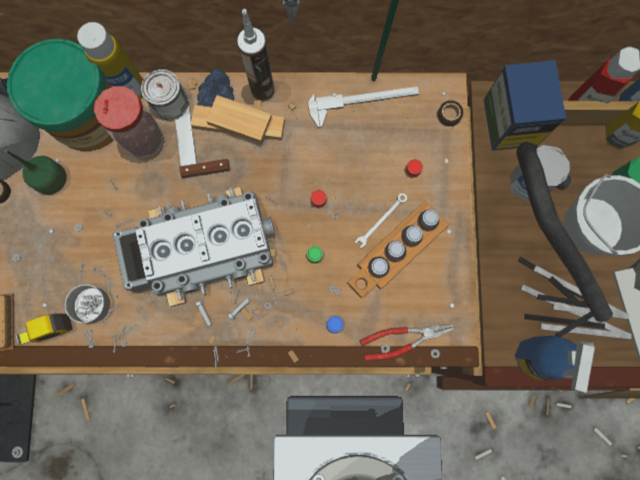

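View pics/scene0.png

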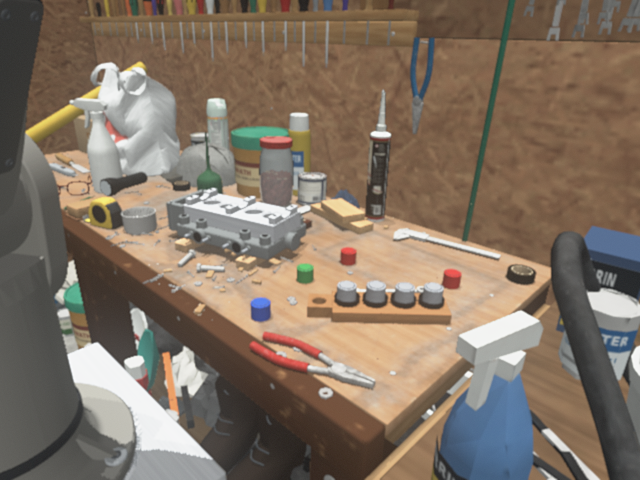

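The top view shows the head with its chain tunnel at its left end (131,258), bores at about (163,250), (185,244), (220,236), (243,229). The board's hanging hole is at (360,285), with bright followers at (379,267), (396,250), (414,234), (430,218). Look-alikes to leave alone: red (319,198), red (415,168), green (315,254), blue (335,324). The only bright steel cylinders are the four on the board.

```bash
cat > h.py <<'E'
from bench import r, eyes
import numpy as np, cv2
def ray(n,uv,z):
    c=eyes.camera_info(n);E=c["extrinsics"]
    d=E[:3,:3]@np.linalg.solve(c["mtx"],[uv[0],uv[1],1.]);o=E[:3,3]
    return (o+d*(z-o[2])/d[2])[:2]
def proj(n,p):
    c=eyes.camera_info(n);E=c["extrinsics"]
    q=c["mtx"]@(E[:3,:3].T@(np.array(p)-E[:3,3]));return q[:2]/q[2]
E
python3 - <<'E'
from h import *
im=cv2.imread("pics/top0.png")
a=cv2.resize(im[180:310,105:285],None,fx=4,fy=4,interpolation=cv2.INTER_CUBIC)[:, :720]
b=cv2.resize(im[195:305,335:455],None,fx=5,fy=5,interpolation=cv2.INTER_CUBIC)
for g,s,o,rr in((a,4,(105,180),(30,48)),(b,5,(335,195),(40,55))):
    c=cv2.HoughCircles(cv2.GaussianBlur(cv2.cvtColor(g,cv2.COLOR_BGR2GRAY),(0,0),2),cv2.HOUGH_GRADIENT,1,60,param1=80,param2=22,minRadius=rr[0],maxRadius=rr[1])
    for x,y,R in c[0][:8]:
        u=((x+.5)/s-.5+o[0],(y+.5)/s-.5+o[1]); print(np.round(u,1),round(R/s,1),np.round(ray("top",u,.082 if s==4 else .0505),4))
        cv2.circle(g,(int(x),int(y)),int(R),(0,0,255),1)
cv2.imwrite("pics/a.png",a);cv2.imwrite("pics/b.png",b)
E
```

```text
[162.5 251. ] 9.2 [0.4951 0.3676]
[242.2 229. ] 10.8 [0.5375 0.2185]
[217.  234.8] 9.2 [0.5263 0.266 ]
[184.2 244. ] 10.2 [0.5085 0.3272]
[378.3 266.5] 10.9 [ 0.4702 -0.0415]
[395.7 248.3] 8.1 [ 0.5059 -0.0758]
[410.5 236.5] 9.8 [ 0.5292 -0.1051]
[428.5 219.7] 10.7 [ 0.5627 -0.1412]
```

View pics/a.png

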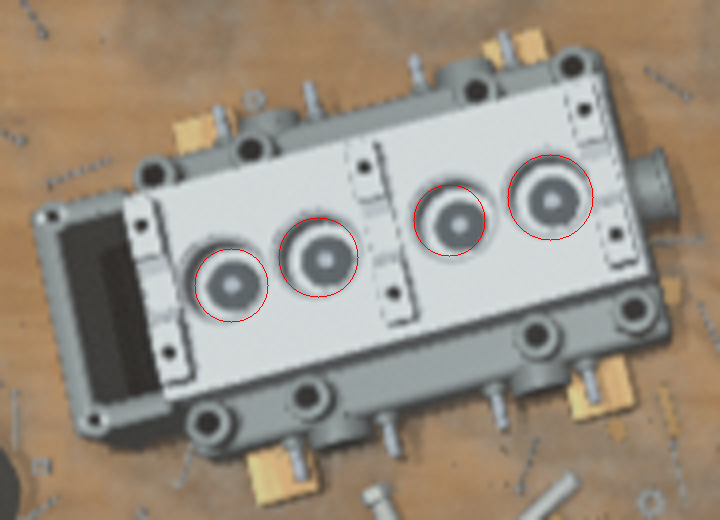

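View pics/b.png

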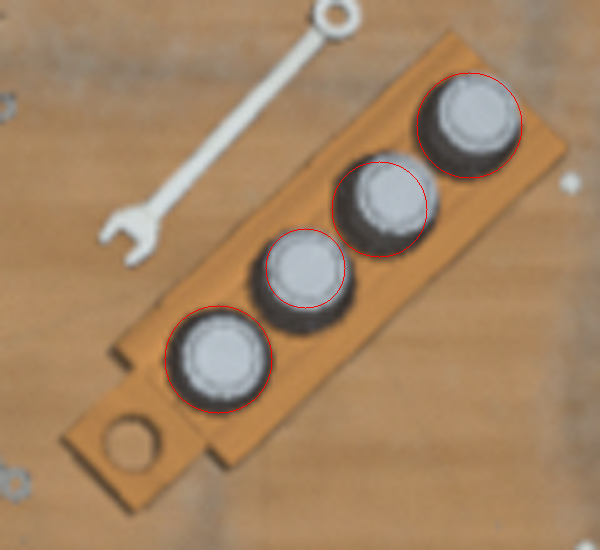

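Run:
```python
from h import *
im=cv2.imread("pics/top0.png")
def blobs(x0,y0,x1,y1,s,f,amin,amax):
    g=cv2.resize(im[y0:y1,x0:x1],None,fx=s,fy=s,interpolation=cv2.INTER_CUBIC)
    m=f(cv2.cvtColor(g,cv2.COLOR_BGR2HSV)).astype(np.uint8)
    m=cv2.morphologyEx(m,cv2.MORPH_OPEN,np.ones((5,5)))
    out=[]
    for c in cv2.findContours(m,cv2.RETR_EXTERNAL,cv2.CHAIN_APPROX_NONE)[0]:
        (x,y),R=cv2.minEnclosingCircle(cv2.convexHull(c)); A=cv2.contourArea(c)
        if amin<A<amax and A>.6*np.pi*R*R:
            M=cv2.moments(c);x,y=M["m10"]/M["m00"],M["m01"]/M["m00"]
            out.append(((x+.5)/s-.5+x0,(y+.5)/s-.5+y0,R/s))
    return sorted(out)
F=blobs(335,195,455,305,5,lambda h:(h[...,2]>135)&(h[...,1]<70),2000,9000)
f=np.array([ray("top",u[:2],.0505) for u in F]);print("fol",np.round(F,1),np.round(f,4),np.linalg.norm(np.diff(f,axis=0),axis=1))
B=blobs(135,200,270,280,4,lambda h:(h[...,2]<135),400,3000)
b=np.array([ray("top",u[:2],.060) for u in B]);print("floor",np.round(B,1),np.round(b,4))
rim=np.array([(227,280),(318,257),(453,218),(550,195)])
R=np.array([ray("top",((x+.5)/4-.5+105,(y+.5)/4-.5+180),.082) for x,y in rim]);print("rim",np.round(R,4),np.linalg.norm(np.diff(R,axis=0),axis=1))
def fit(P,ys):
    v=np.polyfit(ys,P,1); print("dir",v[0],"len",np.linalg.norm(v[0]),"ang",np.degrees(np.arctan2(v[0][1],v[0][0])),"c",v[1]);print(np.round(np.outer(ys,v[0]/np.linalg.norm(v[0]))+P.mean(0),4))
hy=np.array([.079,.033,-.033,-.079]);fit(R,hy)
if len(b)==4: fit(b,hy)
if len(f)==4: fit(f,np.array([.069,.023,-.023,-.069]))
```

```text
fol [[379.2 266.1   8.2]
 [396.  248.4   8.3]
 [414.1 233.2   8.2]] [[ 0.4711 -0.0431]
 [ 0.5056 -0.0764]
 [ 0.5358 -0.1123]] [0.04794411 0.04690442]
floor [[142.6 223.2   3.8]
 [163.1 251.    6.4]
 [167.  216.9   3.8]
 [186.4 244.8   6.3]
 [219.8 236.1   6.2]
 [223.4 202.4   3.6]
 [238.6 263.3   3.5]
 [243.  230.    6.1]
 [263.  256.9   3.5]] [[0.5533 0.4149]
 [0.4986 0.3724]
 [0.5659 0.3683]
 [0.5107 0.3282]
 [0.528  0.2644]
 [0.5949 0.2596]
 [0.4749 0.2269]
 [0.5399 0.22  ]
 [0.4874 0.1803]]
rim [[0.4977 0.3698]
 [0.5087 0.3274]
 [0.5275 0.2644]
 [0.5387 0.2187]] [0.04379046 0.06582177 0.04697588]
dir [-0.26314143  0.95620333] len 0.9917500839270504 ang 105.3865853642393 c [0.51814925 0.2950861 ]
[[0.4972 0.3713]
 [0.5094 0.3269]
 [0.5269 0.2633]
 [0.5391 0.2189]]
```

The floors' span comes out at 158 mm, which matches the 158 mm given. Followers are about 46 to 48 mm apart, against a 46 mm pitch. Before moving I'll check the heights of the clutter between the start pose and the board (hose and spray bottle), and the fourth follower.

Run:
```python
from h import *
print("f4",ray("top",(430.4,217),.0505), "tips",r.tips_ahead)
def tri(a,b):
    P=[]
    for n in("top","scene"):
        c=eyes.camera_info(n);P.append(c["mtx"]@np.linalg.inv(c["extrinsics"])[:3])
    X=cv2.triangulatePoints(P[0],P[1],np.array(a,float),np.array(b,float));return (X[:3]/X[3]).ravel()
print("hose",tri((527,150),(570,243)),"spray",tri((585,360),(490,350)),"can lid",tri((95,35),(300,118)),"jar",tri((118,108),(276,143)))
print([np.round(proj("scene",(x,y,.0505))) for x,y in((.4711,-.0431),(.568,-.1446))])
```

```text
f4 [ 0.56810785 -0.14514387] tips 0.014
hose [ 0.66977886 -0.30418771  0.14916577] spray [ 0.29161493 -0.36011112  0.18871224] can lid [0.86238675 0.47274504 0.21214691] jar [0.74492452 0.43987154 0.16480752]
[array([347., 284.]), array([434., 286.])]
```

Emit:
step_arm(rows=[[0,0,0.3,0,0,0.2],[0,0,0.3,0,0,0.2],[0,0,0.3,0,0,0.2],[0,0,0.3,0,0,0.2],[0,0,0.3,0,0,0.2]], jaw=0, squeeze=40)

```text
clock: 0.52
tcp_pos: [0.299, -0.6067, 0.4327]
orientation: [2.68, 1.622, -0.0]
contact_force: [-0.5, -0.2, 1.3]
grip_width: 0.0854
gripper_force: 0.0
```

Emit:
step_arm(rows=[[0.15,0.256,0,0,0,0.133],[0.15,0.256,0,0,0,0.133],[0.15,0.256,0,0,0,0.133],[0.15,0.256,0,0,0,0.133],[0.15,0.256,0,0,0,0.133]])

```text
clock: 0.93
tcp_pos: [0.3931, -0.4449, 0.4256]
orientation: [-2.285, -2.155, -0.006]
contact_force: [0.4, 0.3, 0.5]
grip_width: 0.0856
gripper_force: 0.0
```

Emit:
step_arm(rows=[[0.15,0.256,0,0,0,0.133],[0.15,0.256,0,0,0,0.133],[0.15,0.256,0,0,0,0.133],[0.15,0.256,0,0,0,0.133],[0.15,0.256,0,0,0,0.133]])

```text
clock: 1.35
tcp_pos: [0.4818, -0.2907, 0.4254]
orientation: [-1.789, -2.582, -0.005]
contact_force: [0.8, 1.2, 0.6]
grip_width: 0.0854
gripper_force: 0.0
```

Emit:
step_arm(rows=[[0.15,0.256,0,0,0,0.133],[0.15,0.256,0,0,0,0.133],[0.15,0.256,0,0,0,0.133],[0.15,0.256,0,0,0,0.133],[0.15,0.256,0,0,0,0.133]])

```text
clock: 1.77
tcp_pos: [0.5705, -0.137, 0.425]
orientation: [-1.215, -2.896, -0.006]
contact_force: [0.7, 1.1, -0.3]
grip_width: 0.0857
gripper_force: 0.0
```

Emit:
step_arm(rows=[[-0.004,-0.0135,-0.3,0,0,0],[-0.004,-0.0135,-0.3,0,0,0],[-0.004,-0.0135,-0.3,0,0,0],[-0.004,-0.0135,-0.3,0,0,0],[-0.004,-0.0135,-0.3,0,0,0]])

```text
clock: 2.18
tcp_pos: [0.5619, -0.1533, 0.2385]
orientation: [-1.23, -2.88, 0.003]
contact_force: [-0.7, -1.5, -0.7]
grip_width: 0.0854
gripper_force: 0.0
```

Emit:
step_arm(rows=[[0,0,-0.208,0,0,0],[0,0,-0.208,0,0,0],[0,0,-0.208,0,0,0],[0,0,-0.208,0,0,0],[0,0,-0.208,0,0,0]])

```text
clock: 2.6
tcp_pos: [0.5643, -0.1528, 0.1189]
orientation: [-1.23, -2.885, 0.001]
contact_force: [0.6, -0.2, 0.6]
grip_width: 0.0854
gripper_force: 0.0
```

Run:
```python
from h import *
o=r.get_obs();print(o["tcp_pos"])
s=eyes.grab_frame("scene")[200:340,260:480,::-1];t=eyes.grab_frame("top")[160:320,330:490,::-1]
cv2.imwrite("pics/c.png",np.hstack([cv2.resize(s,(471,300)),cv2.resize(t,(300,300))]))
```

```text
[ 0.56431839 -0.15278187  0.11893294]
```

View pics/c.png

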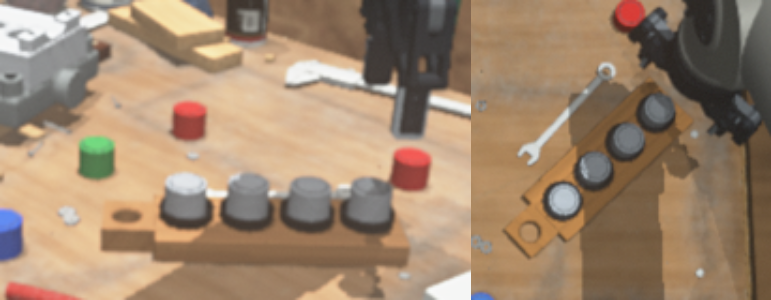

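The left crop shows the scene view, the right crop the top view; four followers stand in the row, and the open fingers are still high, seemingly beyond the far follower. I'll check the finger pixels against the projection.

Run:
```python
from h import *
p=r.get_obs()["tcp_pos"]
for z in(.10,.13,.16):print(z,proj("top",(p[0],p[1],z)),proj("scene",(p[0],p[1],z)))
d=np.array([np.cos(.777),np.sin(.777)])
for s in(-1,1): q=p[:2]+s*.043*d;print(proj("scene",(*q,p[2]-.014)),proj("top",(*q,p[2]-.014)))
im=eyes.grab_frame("scene");cv2.imwrite("pics/d.png",im[:,:,::-1])
```

```text
0.1 [439.24104408 211.50950624] [442.14998051 260.41027277]
0.13 [442.37142314 207.77092694] [444.64218159 242.83559643]
0.16 [445.67638904 203.82384038] [447.2210914  224.64946145]
[450.21256084 267.84084564] [456.98911751 226.55759584]
[436.29686093 244.04509826] [423.47207623 194.46210643]
```

View pics/d.png

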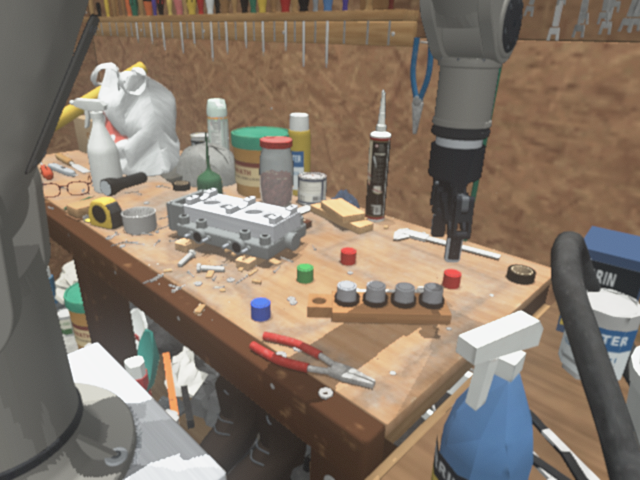

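The near fingertip shows at (453,258), as projected for open pads. Correct the offset, descend and grip.

Emit:
step_arm(rows=[[0.006,0.013,0,0,0,0],[0.006,0.013,-0.06,0,0,0],[0.006,0.013,-0.122,0,0,0],[0.006,0.013,-0.122,0,0,0],[0.006,0.013,-0.122,0,0,0]])

```text
clock: 3.17
tcp_pos: [0.5692, -0.1444, 0.0476]
orientation: [-1.23, -2.889, 0.0]
contact_force: [0.7, 0.1, 0.5]
grip_width: 0.0857
gripper_force: 0.0
```

Emit:
step_arm(rows=[[0,0,0,0,0,0],[0,0,0,0,0,0],[0,0,0,0,0,0],[0,0,0,0,0,0],[0,0,0,0,0,0]], jaw=1, squeeze=40)

```text
clock: 3.58
tcp_pos: [0.5704, -0.1453, 0.0488]
orientation: [1.231, 2.888, 0.0]
contact_force: [-3.7, 0.4, 9.1]
grip_width: 0.0289
gripper_force: 38.6
```

Emit:
step_arm(rows=[[0,0,0,0,0,0],[0,0,0,0,0,0],[0,0,0,0,0,0],[0,0,0,0,0,0],[0,0,0,0,0,0]])

```text
clock: 4.0
tcp_pos: [0.5704, -0.1453, 0.0488]
orientation: [1.231, 2.888, 0.0]
contact_force: [-1.1, -0.1, 8.1]
grip_width: 0.0294
gripper_force: 38.9
```

Emit:
step_arm(rows=[[0,0,0.02,0,0,0],[0,0,0.05,0,0,0],[0,0,0.08,0,0,0],[0,0,0.08,0,0,0],[0,0,0.08,0,0,0]])

```text
clock: 4.42
tcp_pos: [0.5704, -0.1452, 0.0968]
orientation: [1.23, 2.888, 0.001]
contact_force: [0.2, 0.4, -1.0]
grip_width: 0.0292
gripper_force: 39.6
```

Run:
```python
from h import *
s=eyes.grab_frame("scene")[180:340,310:480,::-1];t=eyes.grab_frame("top")[160:320,330:490,::-1]
cv2.imwrite("pics/e.png",np.hstack([cv2.resize(s,(400,376)),cv2.resize(t,(376,376))]))
```

```text
(no output)
```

View pics/e.png

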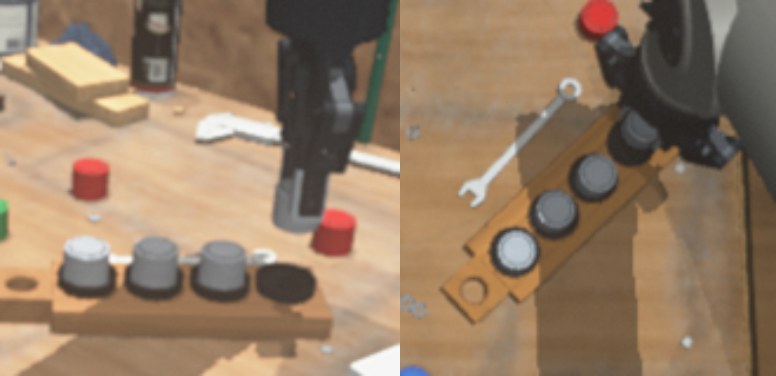

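The follower is held upright between the pads and the last cup is empty. Carry it to the bore farthest from the chain tunnel.

Emit:
step_arm(rows=[[0,0,0.07,0,0,0],[0,0,0.15,0,0,0],[0,0.06,0.15,0,0,0],[0,0.12,0.15,0,0,0],[0,0.18,0.15,0,0,-0.04]])

```text
clock: 4.93
tcp_pos: [0.5694, -0.0366, 0.1854]
orientation: [1.412, 2.806, 0.0]
contact_force: [0.6, 0.3, -0.6]
grip_width: 0.0293
gripper_force: 39.9
```

Emit:
step_arm(rows=[[-0.01,0.06,0,0,0,-0.03],[-0.02,0.12,0,0,0,-0.06],[-0.03,0.18,0,0,0,-0.09],[-0.04,0.24,0,0,0,-0.12],[-0.05,0.3,0,0,0,-0.12]])

```text
clock: 5.35
tcp_pos: [0.5383, 0.1444, 0.1843]
orientation: [-1.916, -2.489, 0.003]
contact_force: [0.1, -0.5, -1.2]
grip_width: 0.0294
gripper_force: 39.9
```

Emit:
step_arm(rows=[[0,0.06,0,0,0,0],[0,0.12,0,0,0,0],[0,0.128,0,0,0,0],[0,0.128,0,0,0,0],[0,0.128,0,0,0,0]])

```text
clock: 5.77
tcp_pos: [0.539, 0.2191, 0.1842]
orientation: [-1.909, -2.494, 0.004]
contact_force: [0.6, -1.3, -0.7]
grip_width: 0.0287
gripper_force: 39.9
```

Run:
```python
from h import *
o=r.get_obs();print(o["tcp_pos"],o["orientation"],o["grip_width"])
t=eyes.grab_frame("top")[170:310,110:330,::-1]
cv2.imwrite("pics/f.png",cv2.resize(t,None,fx=3,fy=3))
```

```text
[0.53901796 0.21907554 0.18421509] [-1.90926287 -2.49405954  0.00351059] 0.028687671195048402
```

View pics/f.png

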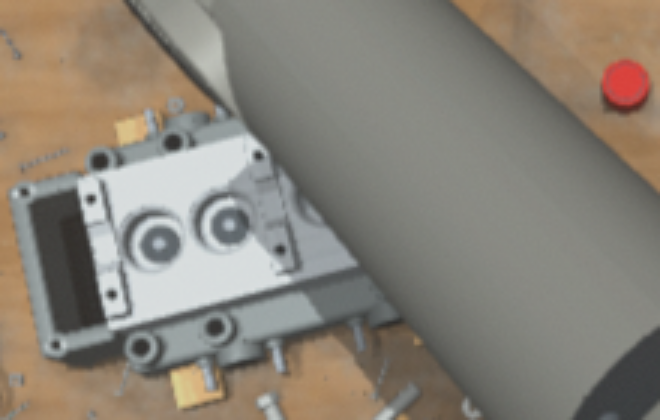

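The arm hides bores 3 and 4 from the top camera, but the pose reads within 1 mm of target. Descend and check the force.

Emit:
step_arm(rows=[[0.001,0,-0.05,0,0,0],[0.001,0,-0.09,0,0,0],[0.001,0,-0.115,0,0,0],[0.001,0,-0.13,0,0,0],[0.001,0,-0.142,0,0,0]])

```text
clock: 6.23
tcp_pos: [0.5402, 0.2175, 0.0989]
orientation: [-1.914, -2.491, 0.003]
contact_force: [0.3, 0.2, -0.3]
grip_width: 0.0292
gripper_force: 39.9
```

Emit:
step_arm(rows=[[0,0,0,0,0,0],[0,0,0,0,0,0],[0,0,0,0,0,0]])

```text
clock: 6.48
tcp_pos: [0.5409, 0.2199, 0.1011]
orientation: [1.91, 2.493, 0.002]
contact_force: [-0.2, 0.3, -0.7]
grip_width: 0.0291
gripper_force: 39.9
```

Run:
```python
from h import *
s=eyes.grab_frame("scene")[130:290,150:350,::-1]
cv2.imwrite("pics/g.png",cv2.resize(s,None,fx=3,fy=3))
```

```text
(no output)
```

View pics/g.png

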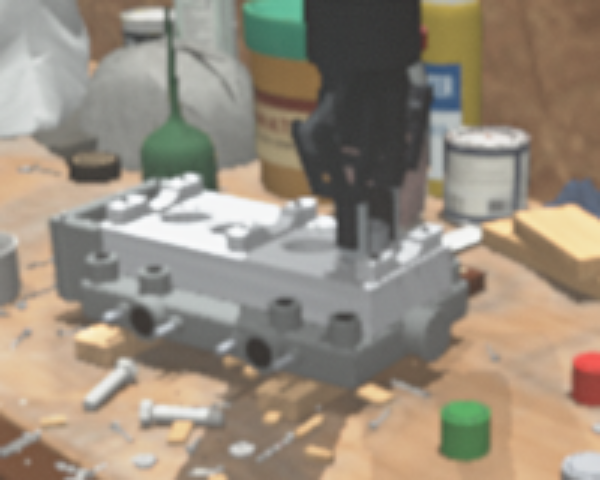

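The gripper stands over bore 4 with the follower entering it and no contact force. Go 2 mm lower, release, rise.

Emit:
step_arm(rows=[[-0.001,0,-0.004,0,0,0],[-0.001,0,-0.004,0,0,0]])

```text
clock: 6.7
tcp_pos: [0.5396, 0.2199, 0.098]
orientation: [1.91, 2.494, 0.001]
contact_force: [-0.3, 0.0, -0.9]
grip_width: 0.0291
gripper_force: 39.9
```

Emit:
step_arm(rows=[[0,0,0,0,0,0],[0,0,0,0,0,0],[0,0,0,0,0,0],[0,0,0,0,0,0]], jaw=0.3)

```text
clock: 7.03
tcp_pos: [0.5397, 0.2199, 0.0979]
orientation: [1.91, 2.494, 0.0]
contact_force: [-0.7, -0.1, -0.2]
grip_width: 0.06
gripper_force: 0.0
```

Emit:
step_arm(rows=[[0,0,0.04,0,0,0],[0,0,0.09,0,0,0],[0,0,0.15,0,0,0],[0,0,0.15,0,0,0],[0,0,0.15,0,0,0]])

```text
clock: 7.45
tcp_pos: [0.5409, 0.2206, 0.1901]
orientation: [1.909, 2.492, 0.007]
contact_force: [1.5, 0.0, -0.7]
grip_width: 0.0597
gripper_force: 0.0
```

Emit:
step_arm(rows=[[0,-0.06,0,0,0,0.04],[0,-0.12,0,0,0,0.08],[0,-0.18,0,0,0,0.12],[0,-0.24,0,0,0,0.16],[0,-0.3,0,0,0,0.16]], jaw=0)

```text
clock: 7.87
tcp_pos: [0.5384, 0.0379, 0.1862]
orientation: [-1.219, -2.893, 0.002]
contact_force: [0.1, -0.6, -0.1]
grip_width: 0.0854
gripper_force: 0.0
```

Emit:
step_arm(rows=[[0,-0.06,0,0,0,0],[0,-0.12,0,0,0,0],[0,-0.18,0,0,0,0],[0,-0.24,0,0,0,0],[0,-0.25,0,0,0,0]])

```text
clock: 8.28
tcp_pos: [0.5379, -0.1183, 0.1859]
orientation: [-1.243, -2.883, 0.006]
contact_force: [-0.3, -1.6, -0.8]
grip_width: 0.0852
gripper_force: 0.0
```

Run:
```python
from h import *
o=r.get_obs();print(o["tcp_pos"],o["orientation"])
t=eyes.grab_frame("top")[:,:,::-1]
cv2.imwrite("pics/t2.png",t)
s=eyes.grab_frame("scene")[150:290,150:350,::-1]
cv2.imwrite("pics/i.png",np.vstack([cv2.resize(t[180:310,105:285],(400,289)),cv2.resize(s,(400,280))]))
```

```text
[ 0.53785159 -0.11829437  0.18590766] [-1.24266801 -2.88347276  0.00641349]
```

View pics/i.png

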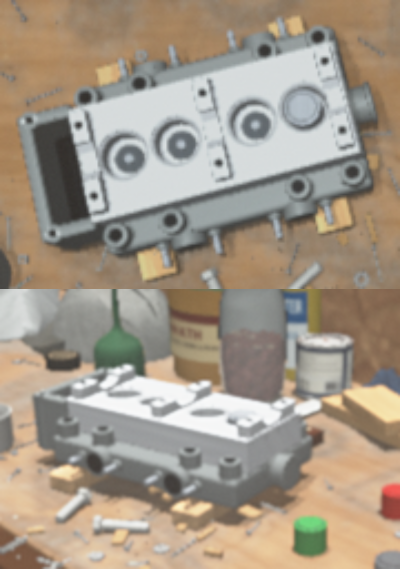

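The first follower sits centred and flush in bore 4. Next is the third from the hole.

Emit:
step_arm(rows=[[-0.005,-0.004,-0.06,0,0,0],[-0.005,-0.004,-0.12,0,0,0],[-0.005,-0.004,-0.16,0,0,0],[-0.005,-0.004,-0.16,0,0,0],[-0.005,-0.004,-0.16,0,0,0]])

```text
clock: 8.8
tcp_pos: [0.5356, -0.1104, 0.0907]
orientation: [-1.225, -2.889, -0.001]
contact_force: [0.8, 0.3, 0.5]
grip_width: 0.0851
gripper_force: 0.0
```

Emit:
step_arm(rows=[[0,0,-0.03,0,0,0],[0,0,-0.067,0,0,0],[0,0,-0.067,0,0,0],[0,0,-0.067,0,0,0]])

```text
clock: 9.13
tcp_pos: [0.537, -0.1117, 0.0526]
orientation: [1.228, 2.891, 0.001]
contact_force: [0.1, 0.2, 0.1]
grip_width: 0.0853
gripper_force: 0.0
```

Emit:
step_arm(rows=[[0,0,-0.003,0,0,0],[0,0,-0.003,0,0,0],[0,0,-0.003,0,0,0],[0,0,-0.003,0,0,0],[0,0,-0.003,0,0,0]], jaw=1)

```text
clock: 9.55
tcp_pos: [0.537, -0.1127, 0.0506]
orientation: [1.23, 2.89, 0.0]
contact_force: [-2.0, 1.5, 8.6]
grip_width: 0.0291
gripper_force: 38.8
```

Emit:
step_arm(rows=[[0,0,0,0,0,0],[0,0,0,0,0,0]])

```text
clock: 9.72
tcp_pos: [0.5371, -0.1127, 0.0507]
orientation: [1.23, 2.89, 0.0]
contact_force: [-0.9, -0.1, 7.2]
grip_width: 0.029
gripper_force: 39.0
```

Emit:
step_arm(rows=[[0,0,0.03,0,0,0],[0,0,0.08,0,0,0],[0,0,0.14,0,0,0],[0,0,0.2,0,0,0],[0,0,0.23,0,0,0]])

```text
clock: 10.13
tcp_pos: [0.5382, -0.1125, 0.192]
orientation: [1.228, 2.886, 0.002]
contact_force: [0.6, -0.2, -0.2]
grip_width: 0.0291
gripper_force: 39.6
```

Emit:
step_arm(rows=[[-0.003,0.06,0,0,0,-0.03],[-0.006,0.12,0,0,0,-0.06],[-0.009,0.18,0,0,0,-0.09],[-0.012,0.24,0,0,0,-0.12],[-0.015,0.3,0,0,0,-0.16]])

```text
clock: 10.55
tcp_pos: [0.5271, 0.0681, 0.188]
orientation: [1.912, 2.493, 0.0]
contact_force: [0.6, 0.3, -0.6]
grip_width: 0.0292
gripper_force: 39.7
```

Emit:
step_arm(rows=[[0,0.06,0,0,0,0],[0,0.12,0,0,0,0],[0,0.18,0,0,0,0],[0,0.24,0,0,0,0],[0,0.3,0,0,0,0]])

```text
clock: 10.97
tcp_pos: [0.5272, 0.2481, 0.1879]
orientation: [1.906, 2.497, -0.0]
contact_force: [0.1, -0.4, -0.4]
grip_width: 0.0294
gripper_force: 39.7
```

Emit:
step_arm(rows=[[0,0.027,0,0,0,0],[0,0.027,0,0,0,0],[0,0.027,0,0,0,0],[0,0.027,0,0,0,0]])

```text
clock: 11.3
tcp_pos: [0.5277, 0.2614, 0.1874]
orientation: [1.907, 2.496, -0.002]
contact_force: [0.0, -0.2, -0.8]
grip_width: 0.0292
gripper_force: 39.7
```

Emit:
step_arm(rows=[[0,0.004,-0.05,0,0,0],[0,0.004,-0.09,0,0,0],[0,0.004,-0.12,0,0,0],[0,0.004,-0.135,0,0,0],[0,0.004,-0.146,0,0,0]])

```text
clock: 11.72
tcp_pos: [0.5276, 0.2631, 0.099]
orientation: [-1.908, -2.495, 0.003]
contact_force: [0.1, 0.2, -0.7]
grip_width: 0.029
gripper_force: 39.7
```

Emit:
step_arm(rows=[[0,0,0,0,0,0],[0,0,0,0,0,0],[0,0,0,0,0,0]])

```text
clock: 11.97
tcp_pos: [0.5284, 0.2653, 0.1013]
orientation: [1.906, 2.496, 0.003]
contact_force: [-0.6, -0.1, -0.0]
grip_width: 0.0292
gripper_force: 39.7
```

Emit:
step_arm(rows=[[-0.001,-0.002,-0.004,0,0,0],[-0.001,-0.002,-0.004,0,0,0],[-0.001,-0.002,-0.004,0,0,0]])

```text
clock: 12.22
tcp_pos: [0.5271, 0.2639, 0.0981]
orientation: [1.906, 2.497, 0.001]
contact_force: [-1.1, 0.2, -0.6]
grip_width: 0.0289
gripper_force: 39.7
```

Emit:
step_arm(rows=[[0,0,0,0,0,0],[0,0,0,0,0,0],[0,0,0,0,0,0],[0,0,0,0,0,0]], jaw=0.3)

```text
clock: 12.55
tcp_pos: [0.5271, 0.264, 0.0978]
orientation: [1.906, 2.498, 0.0]
contact_force: [0.2, 0.4, -0.5]
grip_width: 0.0596
gripper_force: 0.0
```

Emit:
step_arm(rows=[[0,0,0.04,0,0,0],[0,0,0.09,0,0,0],[0,0,0.15,0,0,0],[0,0,0.15,0,0,0]])

```text
clock: 12.88
tcp_pos: [0.53, 0.2665, 0.1945]
orientation: [1.903, 2.494, 0.015]
contact_force: [0.5, 1.6, 1.1]
grip_width: 0.0598
gripper_force: 0.0
```

Emit:
step_arm(rows=[[0,-0.06,0,0,0,0.04],[-0.01,-0.12,0,0,0,0.08],[-0.02,-0.18,0,0,0,0.12],[-0.03,-0.24,0,0,0,0.16],[-0.035,-0.3,0,0,0,0.16]], jaw=0)

```text
clock: 13.3
tcp_pos: [0.5052, 0.0824, 0.1876]
orientation: [-1.214, -2.897, 0.0]
contact_force: [0.4, -0.9, 0.6]
grip_width: 0.0853
gripper_force: 0.0
```

Emit:
step_arm(rows=[[0,-0.06,0,0,0,0],[0,-0.12,0,0,0,0],[0,-0.18,0,0,0,0],[0,-0.24,0,0,0,0],[0,-0.268,0,0,0,0]])

```text
clock: 13.72
tcp_pos: [0.5055, -0.0823, 0.1875]
orientation: [1.232, 2.889, -0.003]
contact_force: [0.2, -0.1, 0.6]
grip_width: 0.0854
gripper_force: 0.0
```

Emit:
step_arm(rows=[[0,0,-0.06,0,0,0],[0,0,-0.12,0,0,0],[0,0,-0.14,0,0,0],[0,0,-0.14,0,0,0],[0,0,-0.14,0,0,0]])

```text
clock: 14.13
tcp_pos: [0.5061, -0.0763, 0.104]
orientation: [-1.223, -2.893, -0.0]
contact_force: [-0.4, -0.1, 0.0]
grip_width: 0.0854
gripper_force: 0.0
```

Run:
```python
from h import *
t=eyes.grab_frame("top")[:,:,::-1]
cv2.imwrite("pics/j.png",np.hstack([cv2.resize(t[180:310,105:285],(400,289)),cv2.resize(t[195:305,335:455],(315,289))]))
```

```text
(no output)
```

View pics/j.png

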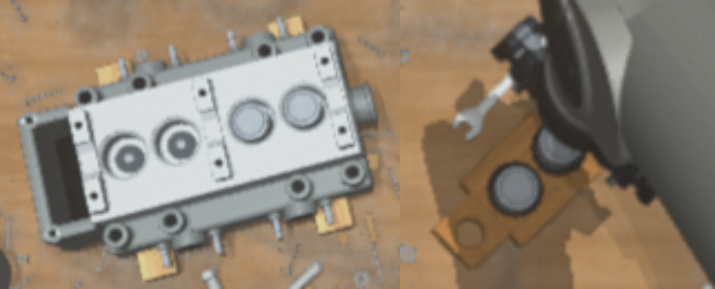

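Bores 3 and 4 are filled and both followers look fully home. Pick the second from the hole.

Emit:
step_arm(rows=[[0,0,-0.05,0,0,0],[0,0,-0.089,0,0,0],[0,0,-0.089,0,0,0],[0,0,-0.089,0,0,0],[0,0,-0.089,0,0,0]])

```text
clock: 14.6
tcp_pos: [0.5075, -0.0767, 0.0523]
orientation: [1.223, 2.891, 0.001]
contact_force: [-0.6, -0.5, 0.2]
grip_width: 0.0851
gripper_force: 0.0
```

Emit:
step_arm(rows=[[0,0,0,0,0,0],[0,0,0,0,0,0],[0,0,0,0,0,0],[0,0,0,0,0,0],[0,0,0,0,0,0]], jaw=1)

```text
clock: 15.02
tcp_pos: [0.5063, -0.077, 0.0509]
orientation: [1.225, 2.892, -0.0]
contact_force: [-2.9, 0.5, 9.8]
grip_width: 0.0291
gripper_force: 38.7
```

Emit:
step_arm(rows=[[0,0,0,0,0,0],[0,0,0,0,0,0]])

```text
clock: 15.18
tcp_pos: [0.5063, -0.077, 0.051]
orientation: [1.225, 2.892, -0.0]
contact_force: [-2.0, 0.7, 6.8]
grip_width: 0.029
gripper_force: 39.0
```

Emit:
step_arm(rows=[[0,0,0.03,0,0,0],[0,0,0.08,0,0,0],[0,0,0.14,0,0,0],[0,0,0.2,0,0,0],[0,0,0.23,0,0,0]])

```text
clock: 15.6
tcp_pos: [0.5075, -0.0766, 0.1922]
orientation: [1.223, 2.889, 0.002]
contact_force: [0.3, -0.0, -1.7]
grip_width: 0.0294
gripper_force: 39.7
```

Emit:
step_arm(rows=[[0,0.06,0,0,0,-0.03],[0.002,0.12,0,0,0,-0.06],[0.004,0.18,0,0,0,-0.09],[0.006,0.24,0,0,0,-0.12],[0.007,0.3,0,0,0,-0.16]])

```text
clock: 16.02
tcp_pos: [0.5099, 0.1034, 0.1884]
orientation: [-1.905, -2.498, -0.0]
contact_force: [1.2, -0.0, -1.6]
grip_width: 0.029
gripper_force: 39.8
```

Emit:
step_arm(rows=[[0,0.06,0,0,0,0],[0,0.12,0,0,0,0],[0,0.18,0,0,0,0],[0,0.24,0,0,0,0],[0,0.3,0,0,0,0]])

```text
clock: 16.43
tcp_pos: [0.5098, 0.2832, 0.1882]
orientation: [-1.899, -2.503, 0.001]
contact_force: [0.2, 0.6, -0.6]
grip_width: 0.029
gripper_force: 39.8
```

Emit:
step_arm(rows=[[0,0.06,0,0,0,0],[0,0.073,0,0,0,0],[0,0.073,0,0,0,0],[0,0.073,0,0,0,0],[0,0.073,0,0,0,0]])

```text
clock: 16.85
tcp_pos: [0.5105, 0.3237, 0.1879]
orientation: [1.9, 2.501, -0.002]
contact_force: [-0.3, -1.0, -0.8]
grip_width: 0.0287
gripper_force: 39.8
```

Emit:
step_arm(rows=[[0,0.005,-0.05,0,0,0],[0,0.005,-0.09,0,0,0],[0,0.005,-0.12,0,0,0],[0,0.005,-0.135,0,0,0],[0,0.005,-0.146,0,0,0]])

```text
clock: 17.27
tcp_pos: [0.5104, 0.3265, 0.0996]
orientation: [1.901, 2.501, -0.003]
contact_force: [-0.3, -1.4, -0.6]
grip_width: 0.0291
gripper_force: 39.8
```

Emit:
step_arm(rows=[[0,0,0,0,0,0],[0,0,0,0,0,0],[0,0,0,0,0,0]])

```text
clock: 17.52
tcp_pos: [0.5111, 0.3288, 0.102]
orientation: [1.899, 2.502, 0.003]
contact_force: [-0.3, 0.1, -0.5]
grip_width: 0.0291
gripper_force: 39.8
```

Emit:
step_arm(rows=[[-0.001,-0.002,-0.005,0,0,0],[-0.001,-0.002,-0.005,0,0,0],[-0.001,-0.002,-0.005,0,0,0]])

```text
clock: 17.77
tcp_pos: [0.5097, 0.3273, 0.098]
orientation: [1.899, 2.502, 0.0]
contact_force: [-0.2, 0.3, -0.1]
grip_width: 0.0291
gripper_force: 39.8
```

Emit:
step_arm(rows=[[0,0,0,0,0,0],[0,0,0,0,0,0],[0,0,0,0,0,0],[0,0,0,0,0,0]], jaw=0.3)

```text
clock: 18.1
tcp_pos: [0.5097, 0.3274, 0.0978]
orientation: [1.899, 2.503, 0.0]
contact_force: [-0.6, 0.2, 0.0]
grip_width: 0.0599
gripper_force: 0.0
```

Emit:
step_arm(rows=[[0,0,0.04,0,0,0],[0,0,0.09,0,0,0],[0,0,0.15,0,0,0],[0,0,0.15,0,0,0]])

```text
clock: 18.43
tcp_pos: [0.5123, 0.3303, 0.1947]
orientation: [1.897, 2.5, 0.016]
contact_force: [0.9, 1.3, 0.9]
grip_width: 0.0597
gripper_force: 0.0
```

Emit:
step_arm(rows=[[-0.012,-0.06,0,0,0,0.04],[-0.024,-0.12,0,0,0,0.08],[-0.036,-0.18,0,0,0,0.12],[-0.048,-0.24,0,0,0,0.16],[-0.064,-0.3,0,0,0,0.16]], jaw=0)

```text
clock: 18.85
tcp_pos: [0.471, 0.1458, 0.1876]
orientation: [1.207, 2.9, 0.001]
contact_force: [1.3, -0.3, 0.3]
grip_width: 0.085
gripper_force: 0.0
```

Emit:
step_arm(rows=[[0,-0.06,0,0,0,0],[0,-0.12,0,0,0,0],[0,-0.18,0,0,0,0],[0,-0.24,0,0,0,0],[0,-0.3,0,0,0,0]])

```text
clock: 19.27
tcp_pos: [0.4711, -0.0344, 0.188]
orientation: [1.216, 2.895, 0.0]
contact_force: [0.2, -0.3, -0.1]
grip_width: 0.0853
gripper_force: 0.0
```

Emit:
step_arm(rows=[[0,-0.018,-0.06,0,0,0],[0,-0.018,-0.12,0,0,0],[0,-0.018,-0.14,0,0,0],[0,-0.018,-0.14,0,0,0],[0,-0.018,-0.14,0,0,0]])

```text
clock: 19.68
tcp_pos: [0.4714, -0.0423, 0.1041]
orientation: [-1.214, -2.897, -0.001]
contact_force: [1.3, 0.3, 1.5]
grip_width: 0.0851
gripper_force: 0.0
```

Emit:
step_arm(rows=[[0,0,-0.05,0,0,0],[0,0,-0.089,0,0,0],[0,0,-0.089,0,0,0],[0,0,-0.089,0,0,0],[0,0,-0.089,0,0,0]])

```text
clock: 20.1
tcp_pos: [0.4728, -0.0428, 0.0523]
orientation: [1.214, 2.895, 0.002]
contact_force: [0.2, -0.5, -0.4]
grip_width: 0.0854
gripper_force: 0.0
```

Emit:
step_arm(rows=[[0,0,0,0,0,0],[0,0,0,0,0,0],[0,0,0,0,0,0],[0,0,0,0,0,0],[0,0,0,0,0,0]], jaw=1)

```text
clock: 20.52
tcp_pos: [0.4715, -0.0436, 0.0509]
orientation: [1.217, 2.896, -0.0]
contact_force: [-2.6, -0.1, 10.4]
grip_width: 0.0289
gripper_force: 38.5
```

Emit:
step_arm(rows=[[0,0,0,0,0,0],[0,0,0,0,0,0]])

```text
clock: 20.68
tcp_pos: [0.4716, -0.0436, 0.051]
orientation: [1.217, 2.896, -0.0]
contact_force: [-2.1, -0.7, 7.4]
grip_width: 0.0289
gripper_force: 38.9
```

Emit:
step_arm(rows=[[0,0,0.03,0,0,0],[0,0,0.08,0,0,0],[0,0,0.14,0,0,0],[0,0,0.2,0,0,0],[0,0,0.23,0,0,0]])

```text
clock: 21.1
tcp_pos: [0.4726, -0.0431, 0.192]
orientation: [1.215, 2.893, 0.002]
contact_force: [1.8, 0.2, -1.0]
grip_width: 0.029
gripper_force: 39.9
```

Emit:
step_arm(rows=[[0.009,0.06,0,0,0,-0.03],[0.018,0.12,0,0,0,-0.06],[0.027,0.18,0,0,0,-0.09],[0.036,0.24,0,0,0,-0.12],[0.045,0.3,0,0,0,-0.16]])

```text
clock: 21.52
tcp_pos: [0.4978, 0.1367, 0.1884]
orientation: [-1.898, -2.503, 0.0]
contact_force: [1.2, -1.0, -0.2]
grip_width: 0.0294
gripper_force: 40.0
```

Emit:
step_arm(rows=[[0,0.06,0,0,0,0],[0,0.12,0,0,0,0],[0,0.18,0,0,0,0],[0,0.24,0,0,0,0],[0,0.3,0,0,0,0]])

```text
clock: 21.93
tcp_pos: [0.4976, 0.3165, 0.1881]
orientation: [-1.892, -2.508, 0.001]
contact_force: [1.4, -0.2, -0.6]
grip_width: 0.0294
gripper_force: 40.0
```

Emit:
step_arm(rows=[[0,0.06,0,0,0,0],[0,0.092,0,0,0,0],[0,0.092,0,0,0,0],[0,0.092,0,0,0,0],[0,0.092,0,0,0,0]])

```text
clock: 22.35
tcp_pos: [0.4981, 0.3691, 0.1878]
orientation: [1.892, 2.507, -0.003]
contact_force: [-0.3, 0.2, -1.4]
grip_width: 0.0287
gripper_force: 40.0
```

Emit:
step_arm(rows=[[0,0.003,-0.05,0,0,0],[0,0.003,-0.09,0,0,0],[0,0.003,-0.12,0,0,0],[0,0.003,-0.135,0,0,0],[0,0.003,-0.146,0,0,0]])

```text
clock: 22.77
tcp_pos: [0.4983, 0.3702, 0.0997]
orientation: [1.894, 2.506, -0.003]
contact_force: [-0.6, -1.5, -0.8]
grip_width: 0.029
gripper_force: 40.4
```

Emit:
step_arm(rows=[[0,0,0,0,0,0],[0,0,0,0,0,0],[0,0,0,0,0,0]])

```text
clock: 23.02
tcp_pos: [0.4988, 0.3723, 0.1019]
orientation: [1.892, 2.507, 0.003]
contact_force: [-0.1, 0.2, -0.0]
grip_width: 0.0289
gripper_force: 40.4
```

Emit:
step_arm(rows=[[-0.001,0,-0.005,0,0,0],[-0.001,0,-0.005,0,0,0],[-0.001,0,-0.005,0,0,0]])

```text
clock: 23.27
tcp_pos: [0.4975, 0.3722, 0.098]
orientation: [1.892, 2.508, 0.001]
contact_force: [-0.3, 0.2, -1.0]
grip_width: 0.0292
gripper_force: 40.4
```

Emit:
step_arm(rows=[[0,0,0,0,0,0],[0,0,0,0,0,0],[0,0,0,0,0,0],[0,0,0,0,0,0]], jaw=0.3)

```text
clock: 23.6
tcp_pos: [0.4976, 0.3722, 0.0979]
orientation: [1.892, 2.508, 0.001]
contact_force: [0.3, 0.2, 0.2]
grip_width: 0.0601
gripper_force: 0.0
```

Emit:
step_arm(rows=[[0,0,0.04,0,0,0],[0,0,0.09,0,0,0],[0,0,0.15,0,0,0],[0,0,0.2,0,0,0],[0,0,0.2,0,0,0]])

```text
clock: 24.02
tcp_pos: [0.4997, 0.3751, 0.2247]
orientation: [1.89, 2.506, 0.017]
contact_force: [0.5, 0.7, 0.2]
grip_width: 0.0597
gripper_force: 0.0
```

Emit:
step_arm(rows=[[0,-0.06,0,0,0,0],[0,-0.12,0,0,0,0],[0,-0.18,0,0,0,0],[0,-0.24,0,0,0,0],[0,-0.3,0,0,0,0]])

```text
clock: 24.43
tcp_pos: [0.4972, 0.1905, 0.2176]
orientation: [1.891, 2.508, 0.0]
contact_force: [1.6, -0.8, -0.2]
grip_width: 0.0596
gripper_force: 0.0
```

Emit:
step_arm(rows=[[0,-0.06,0,0,0,0],[0,-0.12,0,0,0,0],[0,-0.18,0,0,0,0],[0,-0.24,0,0,0,0],[0,-0.3,0,0,0,0]])

```text
clock: 24.85
tcp_pos: [0.4972, 0.0104, 0.2178]
orientation: [1.891, 2.508, 0.0]
contact_force: [0.7, 0.5, -0.3]
grip_width: 0.0596
gripper_force: 0.0
```

Emit:
step_arm(rows=[[0,0,0,0,0,0],[0,0,0,0,0,0],[0,0,0,0,0,0],[0,0,0,0,0,0],[0,0,0,0,0,0]])

```text
clock: 25.27
tcp_pos: [0.4975, 0.0137, 0.2178]
orientation: [-1.889, -2.51, -0.001]
contact_force: [0.4, 0.5, -0.2]
grip_width: 0.0597
gripper_force: 0.0
```

Run:
```python
from h import *
t=eyes.grab_frame("top")[:,:,::-1];s=eyes.grab_frame("scene")[170:270,150:320,::-1]
cv2.imwrite("pics/k.png",np.hstack([cv2.resize(t[180:310,105:285],(400,289)),cv2.resize(s,(400,289))]))
d=np.array([-.2616,.9652])
for y in(.079,.033,-.033,-.079):
    q=np.array([.519,.2958])+y*d;print(np.round(proj("top",(*q,.0875)),1))
```

```text
[159.4 248.8]
[183.4 242.5]
[217.6 233.5]
[241.3 227.3]
```

View pics/k.png

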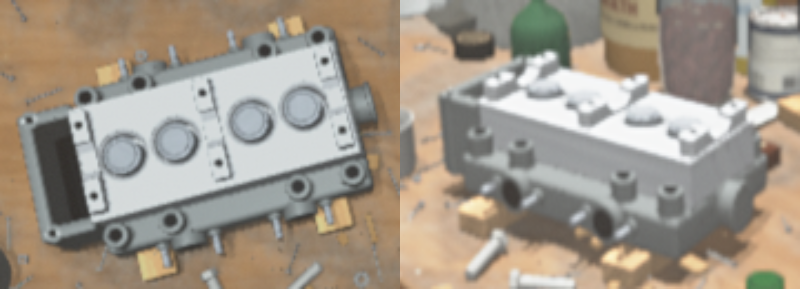

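All four followers sit level and slightly proud in bores 1 to 4, at about (160,249), (183,243), (217,234) and (241,228). The arm is clear.

```bash
python3 -c "
from bench import r
print(r.hand_in())"
```

```text
the job is handed in; nothing more can be done
None
```

I put all four followers back in their bores in board order. The last pictures show them seated level and slightly proud, and I handed the job in at about 25 s of the 99 s allowed; the hand-in gave no verdict.

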